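# Lock the sharpener's cutter knob and switch on its guarded power switch

## Robot

A 6-joint arm with a two-finger parallel gripper is mounted at the origin on the work surface. World frame = base frame: x ahead of the robot, y to its left, z up, the work surface at z = 0. Lengths are in mm, angles in rad, forces in N, time in s.
With the tool pointing down it reaches from about 275 to 1000 mm from the base axis. Payload 8.4 kg.
Tool frame: the origin (TCP) lies at the centre of the arm's flange, where the gripper is bolted on; the fingertips stand 173 mm ahead of it and the grasp point (between the pads) lies 155 mm ahead of it; z points along the fingers, y is the direction in which the jaws open and shut (so a half turn about z gives the same grasp; the last joint's range is limited). The gripper opens to 85 mm and grips with 20 to 120 N. Pads are 22 mm wide; open, the fingers measure 114 mm over their backs; the gripper's body (76 mm by 85 mm) begins 54 mm behind the grasp point. The pads swing forward as they close: fully open they stand 13 mm farther back than shut.
Start: joints at [-1.207, 0.353, 1.633, -0, 1.155, -0.002], TCP at [223.559, -583.653, 404.681] pointing down, gripper open.
Joint ranges: [-2.63, 2.63], [-0.92, 2.1], [0.06, 2.66], [-1.3, 4.44], [0, 2.69], [-3.02, 3.02]. Speed limits (rad/s): [2.22, 2.22, 2.79, 3.14, 3.14, 3.14].

## Interface

Orientations are given as [roll, pitch, yaw] about the fixed x, y, z axes, in that order (R = Rz(yaw) Ry(pitch) Rx(roll)).
In Python, from rig import sense, grab_frame, camera_model, sign_off gives the robot as it stands. The module is installed in compiled form; this text tells all that it offers.
- The arm moves only by the tool step_arm, never from a script. Its argument "commands" is a list of rows, each a list of 3 entries, a list of its own where there are three numbers: the shift along the tool's x, y, z in mm, then the turn about the tool's z in rad, then the opening, from 0 (shut) to 1 (fully open). A call has 1 to 20 rows; each row shifts and turns the pose as measured when the row begins, along the tool's axes as they then stand; what a row does not reach is not made up. A row lasts 1/8 s, in which the tool goes at most 62.5 mm and 10.7 degrees, less where a joint would pass 70% of its speed; a pose out of reach is approached as far as the arm can. A call with a gripper value outside its range is refused whole. The fingers move at their own pace and stop on an object; "force" is the grip in N (left out, the last holds). Time passes only in rows, so rows that do not move let the fingers close. It gives the time, the measured TCP pose, the force and the opening at its end, in the units of the state.
- sense(): the state, without advancing time (a new reading comes with each control period).
- grab_frame(name): name is "scene" or "top" or "wrist"; returns the picture (480x640x3 uint8, blue, green, red); there is no depth.
- camera_model(name): a dict with "fx", "fy", "cx", "cy" (pixels), "R" (3x3) and "t" (3): a world point X has camera coordinates R X + t. Camera axes: x right, y down, z forward; pixel columns grow to the right and rows downward; lengths in mm; the calibration is good to about 2 mm. The wrist camera is an equidistant fisheye: a pixel r from the principal point sees the ray r / f radians off the axis. A picture is of the moment at which its call begins: read the wrist's pose just before it. camera_model takes no time and is no camera call; for the wrist camera it gives the pose at the moment of the call.
- sign_off(): hands the job in, once; it reports no verdict.
The state is a dict: "clock": time; "qpos": joint angles; "qvel": joint speeds; "joint_efforts": joint torques, N m; "eef_pos": TCP position; "tcp_rot": TCP orientation; "contact_force": force on the tool from outside, world axes, zero at the start; "wrist_torque": the same for the moment, N m; "opening": opening from 0.0 (shut) to 1.0 (fully open).
Only numpy, scipy, OpenCV 4.12 (cv2) and the standard library are available. Lean on these libraries where they do the work, as an engineer would, in place of code of your own. Each camera call takes 0.05 s, during which the arm holds its last target. There are 200 camera calls.

## Task

Get the shop's pencil sharpening machine ready for use. First lock its red cutter knob: press it down gently against its spring until you feel the stop, without ramming it, turn it a quarter turn clockwise to the green dot and let it spring back up so that it is locked. Then lift the hinged guard of the switch box, flip the toggle over to the green side (away from the guard's red tab), lower the guard until it is fully shut, and leave the pens, scissors and glue where they stand.

Things in the scene. Friction and masses are not known exactly. Their poses are not given: they have to be found in the camera images.
- machine: Blue counter-top pencil sharpening machine, fixed to the counter, 150 (x) x 160 (y) x 90 high, three pencil ports in its -x face. Origin: centre of its underside, z up. The red cutter knob stands in the middle of its flat top (90 above the counter). On the top, 64 mm from the knob's axis, a white dot (open, towards machine +x) and a green dot (locked, 83 degrees clockwise from it, towards machine -y).
- collar: Low aluminium disc, 104 diameter, 4 thick, on the machine's top under the knob, fixed; it carries the knob's bayonet track and end stop, which are hidden inside the machine. Origin: on the knob's axis, at the level of the machine's top. The track bears at most 18 N from the knob, over and above what its spring takes; more is ramming it and damages it.
- knob_grip (a point): Centre of the grip bar of the cutter knob: a red upright bar 64 long (point x) x 16 wide (point y) x 32 high (16 above and below this point), standing on a black round flange of 80 diameter whose upper face is 16 below this point (36 above the machine's top when the knob is up). A white stripe marks the bar's +x end. The point sinks and turns with the knob.
- knob (a joint): Turn of the knob in rad, clockwise from above: 0 = bar along the machine's x, stripe at the white dot; 1.45 = end of the turn, stripe at the green dot. It starts between 0 and 0.08. With the knob up the bayonet blocks it at about 0.12; pressed fully down it turns freely (0.03 Nm) under a bridge; past about 1.31 it can spring up again and is then locked (blocked from turning back).
- knob_press (a joint): How far the knob is pressed down, in m; 0 = up. A spring holds it up: about 4.5 N to start pressing, 0.25 N more per mm. It must go down 4 to 16 mm before it can turn; how far differs from machine to machine and cannot be seen. The end stop, a rubber buffer (about 15 N per mm), lies 2.5 mm beyond that depth: the force then rises sharply above the spring's, which never passes 10 N. Pressing into the buffer with 12 to 18 N in all is right and leaves the turn free.
- switch_box: Grey switch box fixed to the counter, 150 (x) x 120 (y) x 50 high. Origin: centre of its underside, z up. On its top, in the middle, stands the toggle under the guard; a red dot at its -x side means off, a green dot at its +x side means on.
- toggle_tip (a point): Centre of the toggle's orange ball, 18 diameter, on a steel stem 10 thick, 36 above its pivot; the pivot lies 52 above the counter in the middle of the switch box. The point moves with the toggle.
- toggle (a joint): Toggle angle in rad: 0 = off, leaning 0.45 towards the box's -x; 0.9 = on, leaning 0.45 towards the box's +x. It stays where it is left; about 4 N at the ball moves it.
- guard_tab (a point): Centre of the guard's red grip tab, 12 thick (box y) x 36 long x 26 high, which juts out from the middle of the guard's front (-x) edge, 20 before it; a pinch across y from above lets the guard pivot between the fingertips. The point moves with the guard.
- guard_hinge (a point): Middle of the guard's hinge line, which runs along the box's y at 55 towards box +x from its middle and 52 above the counter. Guard: clear yellow hood, 110 (x) x 86 (y) x 55 high over the toggle, open below; with the guard shut the tab's centre lies 130 towards box -x of the hinge and 42 above it.
- guard (a joint): Guard angle in rad: 0 = shut, 1.8 = fully open, tipped back over the box's +x side. Its stiff hinge (0.15 Nm) keeps it where it is left.
- pen_box: Bystander: loose green box of pens, 70 x 120, 130 high with the pens. Origin: centre of its underside.
- scissor_box: Bystander: loose cardboard box of scissors, 80 x 100, 110 high. Origin: centre of its underside.
- glue: Bystander: white glue bottle with an orange cap, 56 diameter, 130 high. Origin: centre of its underside.

How it is judged (in metres and radians):
On the way, in this order (a step that is already met when the one before it is completed fails the run):
1. the knob is turned to the green dot and has sprung back up (value of joint knob above 1.27 rad and value of joint knob_press below 0.003 m), for 0.2 s.
2. the guard is lifted (value of joint guard above 1 rad), for 0.2 s.
3. the toggle is thrown to on while the guard is up (value of joint toggle above 0.78 rad and value of joint guard above 0.8 rad), for 0.2 s.
At the end, for the whole second after the job is handed in: The knob is locked (turned more than 1.27 rad and up again to within 3 mm), the toggle is on (more than 0.78 of 0.9 rad), the guard is shut (less than 0.06 rad) and at rest (all of step 1 and value of joint toggle above 0.78 rad and value of joint guard below 0.06 rad and velocity of joint guard below 0.1 rad/s); the robot touches nothing.
It fails at once if the knob is rammed into its track or end stop (more than 18 N) (contact force between collar and knob above 18 N).
It fails at once if the pen box is moved more than 30 mm or tipped (distance of pen_box from where it was at the start of the episode above 0.03 m or angle between pen_box's own z axis and vertical above 0.35 rad).
It fails at once if the scissor box is moved more than 30 mm or tipped (distance of scissor_box from where it was at the start of the episode above 0.03 m or angle between scissor_box's own z axis and vertical above 0.35 rad).
It fails at once if the glue bottle is moved more than 30 mm or tipped (distance of glue from where it was at the start of the episode above 0.03 m or angle between glue's own z axis and vertical above 0.35 rad).
It also fails if it takes over 72 s, if anything falls off the work surface, if the arm or the gripper's body presses on something with over 40 N, if the wrist force passes 120 N, or if a joint passes its speed limit or range.

## Working session

There is one attempt and no reset: what is moved stays moved. The work goes in short steps, Python scripts to look and compute and a tool call to move; the robot and the scene stay as the last step left them, time stands still between calls to the robot, and variables do not carry over. Pictures are saved under pics/ and viewed, about 8 in all and at most 12, crops included, and the job is handed in when it is done.

Besides the shell and the picture viewer there is one more tool, called by a JSON object that holds its "method" and its "body". step_arm: Moves the arm, as the interface text tells. Its arguments: {"type":"object","properties":{"commands":{"type":"array","items":{"type":"array"}},"force":{"type":"number"}},"required":["commands"]}

```bash
mkdir -p pics; python3 - <<'E'
from rig import *
import cv2, numpy as np
s=sense();print({k:np.round(v,3) for k,v in s.items()})
for n in("scene","top"):
    m=camera_model(n);print(n,m);cv2.imwrite(f"pics/{n}0.png",grab_frame(n))
a=np.hstack([cv2.imread("pics/scene0.png"),cv2.imread("pics/top0.png")])
E
```

```text
{'clock': np.float64(0.0), 'qpos': array([-1.207,  0.354,  1.634, -0.   ,  1.155, -0.002]), 'qvel': array([ 0.002, -0.   , -0.   ,  0.001, -0.001,  0.001]), 'joint_efforts': array([ 0.0000e+00, -6.0525e+01, -3.4207e+01, -0.0000e+00,  9.0000e-03,
        0.0000e+00]), 'eef_pos': array([ 223.476, -583.414,  403.954]), 'tcp_rot': array([-3.14 ,  0.   ,  0.366]), 'contact_force': array([0.392, 0.274, 0.149]), 'wrist_torque': array([-0.005, -0.022,  0.005]), 'opening': np.float64(1.001)}
scene {'fx': 517.8912826477816, 'fy': 517.8912826477816, 'cx': 316.16878482015227, 'cy': 237.76265515578785, 'R': array([[-0.07254841,  0.99736162, -0.00255646],
       [ 0.69615066,  0.04880235, -0.71623501],
       [-0.71422054, -0.05374139, -0.69785448]]), 't': array([  27.15310083, -338.13016834, 1873.47783501])}
top {'fx': 453.86267328326016, 'fy': 453.86267328326016, 'cx': 317.6431735656114, 'cy': 238.40001774409555, 'R': array([[ 8.25819109e-04, -9.99663714e-01, -2.59186413e-02],
       [-9.88026110e-01,  3.18319185e-03, -1.54253928e-01],
       [ 1.54284558e-01,  2.57356802e-02, -9.87691222e-01]]), 't': array([  19.65876171,  589.78421856, 1036.97960315])}
```

View pics/top0.png

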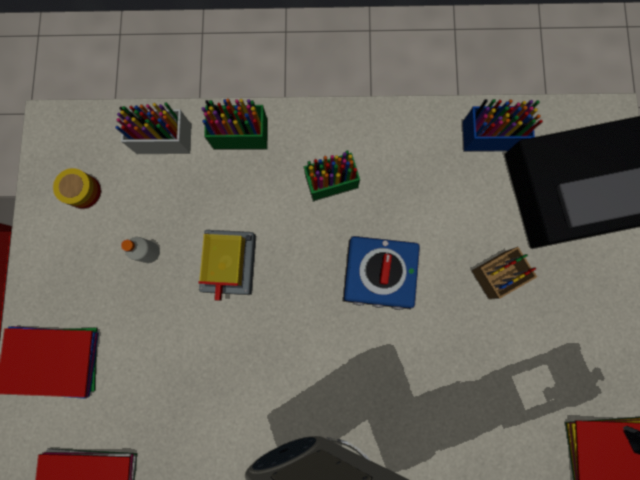

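View pics/scene0.png

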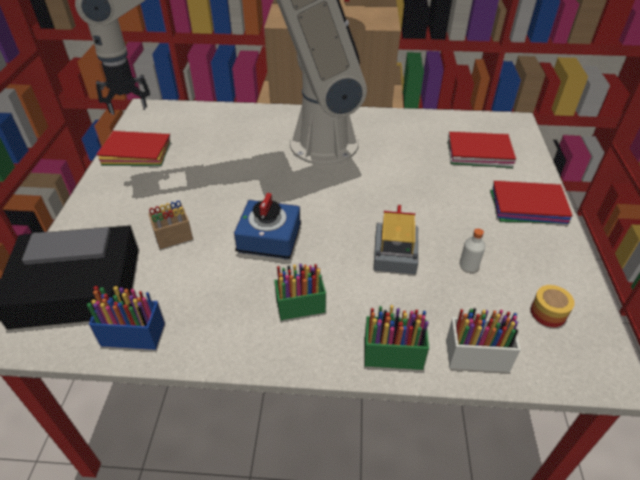

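The top view shows the machine at about (382,272), with the white dot at (385,243) on the far side and the green dot at (411,271). The switch box is at about (228,262) with its red tab at (219,290) facing the robot. The pens stand at (332,178), the scissors at (503,272) and the glue at (138,248).

```bash
cat > h.py <<'E'
import numpy as np, cv2
from rig import *
def ray(m,u,v):
    R=np.array(m["R"]);t=np.array(m["t"])
    return -R.T@t, R.T@np.array([(u-m["cx"])/m["fx"],(v-m["cy"])/m["fy"],1])
def onz(m,u,v,z):
    c,d=ray(m,u,v); return c+d*(z-c[2])/d[2]
def rayw(m,u,v):
    R=np.array(m["R"]);t=np.array(m["t"]);x,y=u-m["cx"],v-m["cy"];r=np.hypot(x,y)+1e-9;a=r/m["fx"]
    return -R.T@t, R.T@np.array([np.sin(a)*x/r,np.sin(a)*y/r,np.cos(a)])
def onzw(m,u,v,z):
    c,d=rayw(m,u,v); return c+d*(z-c[2])/d[2]
def blobs(mask,amin=8):
    n,l,s,c=cv2.connectedComponentsWithStats(mask.astype(np.uint8))
    return [(c[i],s[i],l==i) for i in range(1,n) if s[i][4]>=amin]
E
python3 - <<'E'
from h import *
np.set_printoptions(precision=1,suppress=True)
m=camera_model("top");im=cv2.imread("pics/top0.png");h=cv2.cvtColor(im,cv2.COLOR_BGR2HSV).astype(int)
H,S,V=h[...,0],h[...,1],h[...,2]
def roi(mask,x0,x1,y0,y1):
    o=np.zeros(mask.shape,bool);o[y0:y1,x0:x1]=mask[y0:y1,x0:x1];return o
red=((H<8)|(H>172))&(S>150)&(V>80)
def rep(name,mask,z,amin=4):
    for c,s,l in blobs(mask,amin):
        pts=np.argwhere(l)[:,::-1].astype(np.float32)
        r=cv2.minAreaRect(pts)
        b=np.array([onz(m,*p,z)[:2] for p in cv2.boxPoints(r)])
        print(name,c,s[4],onz(m,*c,z)[:2],"rect ctr",onz(m,*r[0],z)[:2],"box",b.ravel())
rep("blue",roi((H>100)&(H<125)&(S>120),330,430,225,315),90,200)
rep("green",roi((H>40)&(H<90)&(S>120),400,420,255,290),90)
rep("white",roi((S<60)&(V>150),378,392,238,248),90)
rep("ring",roi((S<60)&(V>120),350,415,247,298),94,20)
rep("bar",roi(red,370,400,245,295),142)
rep("tab",roi(red,205,230,280,305),107)
rep("hood",roi((H>20)&(H<35)&(S>120),195,260,225,300),107,100)
rep("box",roi((S<60)&(V<140),195,260,225,300),50,50)
cv2.imwrite("pics/crop.png",cv2.resize(im[220:310,190:430],None,fx=3.3,fy=3.3,interpolation=cv2.INTER_CUBIC))
E
```

```text
blue [380.3 273.1] 2620 [ 503.5 -123.5] rect ctr [ 505.8 -126.4] box [ 441.9  -39.5  588.1  -56.2  570.7 -214.6  425.8 -194.7]
green [410.9 270.5] 22 [ 509.  -192.2] rect ctr [ 509.1 -192.5] box [ 514.8 -188.2  514.8 -197.1  503.5 -196.8  503.5 -187.8]
ring [380.5 273.1] 541 [ 503.  -123.4] rect ctr [ 507.8 -128. ] box [ 557.7  -78.3  557.4 -179.8  458.7 -176.9  458.7  -77. ]
bar [385.5 270.2] 181 [ 505.4 -128.8] rect ctr [ 508.7 -129.5] box [ 479.  -117.   540.9 -127.1  538.7 -142.1  476.9 -131.9]
tab [217.1 288.3] 125 [468.7 241. ] rect ctr [463.5 242.2] box [446.7 269.7 484.  268.7 480.4 214.7 443.1 216. ]
hood [222.1 258.1] 1956 [536.2 232. ] rect ctr [535.8 231.9] box [486.3 282.  595.1 276.5 586.  181.1 477.8 188.1]
box [232.  263.6] 2483 [529.4 221.7] rect ctr [533.3 233.8] box [622.8 314.  622.1 159.5 446.3 155.8 446.3 306.4]
```

View pics/crop.png

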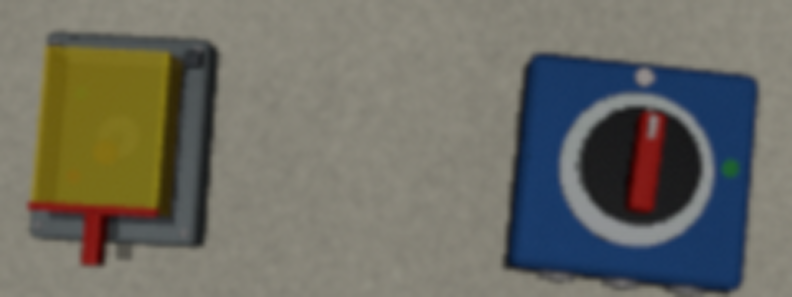

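The machine's yaw is about -6.4°, the bar is at about -9.3°, and the knob axis is at about (508,-128). The measured 104 mm collar and the 148 x 159 mm top both fit the given sizes. I'll turn the wrist first.

{"method": "step_arm", "body": {"commands": [[[0,0,0],-0.186,1],[[0,0,0],-0.186,1],[[0,0,0],-0.186,1],[[0,0,0],-0.186,1],[[0,0,0],-0.186,1],[[0,0,0],-0.186,1],[[0,0,0],-0.186,1],[[0,0,0],-0.186,1],[[0,0,0],-0.186,1],[[0,0,0],-0.186,1],[[0,0,0],-0.186,1],[[0,0,0],-0.186,1],[[0,0,0],-0.186,1],[[0,0,0],-0.186,1],[[0,0,0],0,1]]}}

```text
clock: 1.98
eef_pos: [222.7, -581.3, 397.3]
tcp_rot: [3.129, -0.007, 2.995]
contact_force: [0.6, 0.2, -0.6]
opening: 1.0
```

{"method": "step_arm", "body": {"commands": [[[-21.6,49,-1],0,1],[[-21.6,49,-1],0,1],[[-21.6,49,-1],0,1],[[-21.6,49,-1],0,1],[[-21.6,49,-1],0,1],[[-21.6,49,-1],0,1],[[-21.6,49,-1],0,1],[[-21.6,49,-1],0,1],[[-21.6,49,-1],0,1],[[-21.6,49,-1],0,1],[[0,0,0],0,1]]}}

```text
clock: 3.35
eef_pos: [527.1, -121.8, 411.2]
tcp_rot: [3.13, -0.005, 2.936]
contact_force: [0.5, -0.8, 0.4]
opening: 0.999
```

```bash
cat > w.py <<'E'
import sys
from h import *
np.set_printoptions(precision=2,suppress=True)
s=sense();print(s["clock"],s["eef_pos"],s["tcp_rot"],s["contact_force"],s["wrist_torque"],s["qpos"],s["opening"])
if len(sys.argv)>1:
    m=camera_model("wrist");print(m)
    cv2.imwrite(f"pics/{sys.argv[1]}.png",grab_frame("wrist")); np.save(f"pics/{sys.argv[1]}.npy",m,allow_pickle=True)
E
python3 w.py w1
```

```text
3.35 [ 527.15 -121.81  411.18] [ 3.13 -0.01  2.94] [ 0.52 -0.81  0.36] [-0.09 -0.03  0.03] [-0.23  0.22  1.8   0.01  1.13 -1.6 ] 0.9986711590263931
{'fx': 371.64829954431775, 'fy': 371.64829954431775, 'cx': 323.00805670364593, 'cy': 247.17627337772538, 'R': array([[ 0.2 ,  0.98,  0.01],
       [ 0.93, -0.2 ,  0.29],
       [ 0.29, -0.05, -0.96]]), 't': array([   6.43, -556.18,  228.  ])}
```

View pics/w1.png

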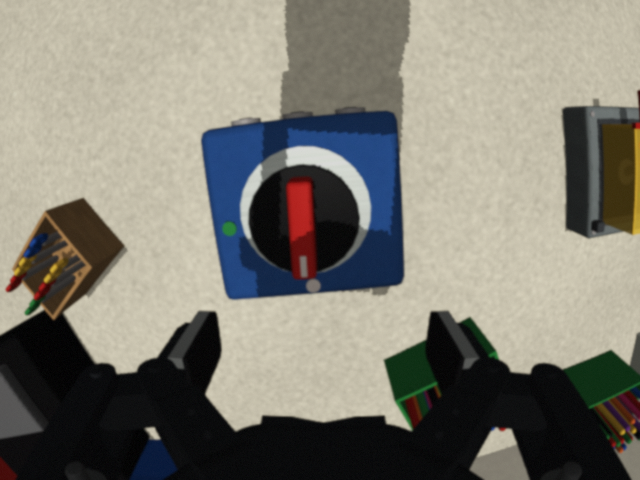

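The wrist view shows the knob's red bar from (300,180) to (303,278), the white dot at (313,285) and the green dot at (229,228). The open fingers are at the bottom. I'll compute the knob's position from this view.

```bash
python3 - <<'E'
from h import *
np.set_printoptions(precision=1,suppress=True)
m=np.load("pics/w1.npy",allow_pickle=True).item();im=cv2.imread("pics/w1.png")
h=cv2.cvtColor(im,cv2.COLOR_BGR2HSV).astype(int);H,S,V=h[...,0],h[...,1],h[...,2]
f=lambda p,z:onzw(m,*p,z)[:2]
# flange disc: dark or red inside ring
d=np.zeros(H.shape,bool);d[150:290,235:375]=(V<60)[150:290,235:375]
c=max(blobs(d),key=lambda b:b[1][4]);pts=np.argwhere(c[2])[:,::-1]
P=np.array([f(p,126) for p in cv2.convexHull(pts.astype(np.int32))[:,0]]);cc,r=cv2.minEnclosingCircle(P.astype(np.float32));print("flange",cc,r)
d=np.zeros(H.shape,bool);d[150:300,270:340]=(((H<8)|(H>172))&(S>130)&(V>60))[150:300,270:340]
c=max(blobs(d),key=lambda b:b[1][4]);pts=np.argwhere(c[2])[:,::-1]
P=np.array([f(p,158) for p in pts]).astype(np.float32);r=cv2.minAreaRect(P);print("bar",r,cv2.boxPoints(r).ravel())
print("white",f((313,285.5),90),"green",f((229.3,228.5),90))
E
```

```text
flange (510.62957763671875, -129.29129028320312) 42.05663299560547
bar ((506.1162109375, -128.3841094970703), (16.2283935546875, 65.17667388916016), 80.76729583740234) [ 472.6 -131.2  537.  -141.6  539.6 -125.6  475.3 -115.1]
white [ 572.4 -136.2] green [ 509.1 -193. ]
```

{"method": "step_arm", "body": {"commands": [[[8.5,-6,0],-0.045,1],[[8.5,-6,0],0,1],[[0,0,22],0,1],[[0,0,22],0,1],[[0,0,22],0,1],[[0,0,15],0,1],[[0,0,5],0,1],[[0,0,0],0,1],[[0,0,0],0,1]]}}

```text
clock: 4.53
eef_pos: [502.0, -137.3, 323.8]
tcp_rot: [3.132, -0.005, 2.956]
contact_force: [-0.4, -0.8, -0.3]
opening: 0.997
```

```bash
python3 w.py
```

```text
4.525 [ 502.04 -137.25  323.76] [ 3.13 -0.01  2.96] [-0.44 -0.82 -0.25] [-0.   -0.04 -0.05] [-0.27  0.29  1.93  0.01  0.93 -1.66] 0.9967836784689601
```

{"method": "step_arm", "body": {"commands": [[[-4.4,8.3,0],-0.025,1],[[0,0,0],0,1],[[0,0,10],0,1],[[0,0,9],0,1],[[0,0,0],0,1]]}}

```text
clock: 5.15
eef_pos: [508.7, -128.9, 304.4]
tcp_rot: [3.132, -0.003, 2.983]
contact_force: [-0.3, -0.2, 0.1]
opening: 0.997
```

```bash
python3 w.py
```

```text
5.15 [ 508.7  -128.87  304.43] [ 3.13 -0.    2.98] [-0.33 -0.16  0.14] [0.02 0.01 0.02] [-0.25  0.32  1.93  0.01  0.89 -1.67] 0.997054068226009
```

{"method": "step_arm", "body": {"commands": [[[0,0,0],0,0],[[0,0,0],0,0],[[0,0,0],0,0],[[0,0,0],0,0],[[0,0,0],0,0],[[0,0,0],0,0],[[0,0,0],0,0],[[0,0,0],0,0]], "force": 60}}

```text
clock: 6.15
eef_pos: [508.6, -129.6, 304.8]
tcp_rot: [3.134, -0.003, 2.983]
contact_force: [0.7, -1.5, 0.3]
opening: 0.177
```

```bash
python3 w.py
```

```text
6.15 [ 508.64 -129.64  304.79] [ 3.13 -0.    2.98] [ 0.66 -1.46  0.34] [-0.26  0.13 -0.01] [-0.25  0.32  1.93  0.01  0.89 -1.67] 0.17729594763464018
```

{"method": "step_arm", "body": {"commands": [[[0,0,1.5],0,0],[[0,0,1],0,0]]}}

```text
clock: 6.4
eef_pos: [508.7, -129.6, 302.7]
tcp_rot: [3.134, -0.003, 2.984]
contact_force: [-2.0, -0.8, 5.1]
opening: 0.173
```

{"method": "step_arm", "body": {"commands": [[[0,0,1],0,0],[[0,0,0.5],0,0]]}}

```text
clock: 6.65
eef_pos: [508.7, -129.6, 301.5]
tcp_rot: [3.134, -0.003, 2.984]
contact_force: [-3.3, -0.0, 5.6]
opening: 0.175
```

{"method": "step_arm", "body": {"commands": [[[0,0,1],0,0],[[0,0,0.5],0,0]]}}

```text
clock: 6.9
eef_pos: [508.7, -129.6, 300.3]
tcp_rot: [3.134, -0.003, 2.984]
contact_force: [-2.3, -0.2, 6.2]
opening: 0.174
```

{"method": "step_arm", "body": {"commands": [[[0,0,1],0,0],[[0,0,0.5],0,0]]}}

```text
clock: 7.15
eef_pos: [508.7, -129.6, 299.1]
tcp_rot: [3.134, -0.003, 2.984]
contact_force: [-1.2, -0.0, 6.0]
opening: 0.176
```

{"method": "step_arm", "body": {"commands": [[[0,0,1],0,0],[[0,0,0.3],0,0]]}}

```text
clock: 7.4
eef_pos: [508.6, -129.6, 298.3]
tcp_rot: [3.134, -0.003, 2.984]
contact_force: [-2.1, -0.7, 5.5]
opening: 0.176
```

{"method": "step_arm", "body": {"commands": [[[0,0,0.8],0,0],[[0,0,0.3],0,0]]}}

```text
clock: 7.65
eef_pos: [508.7, -129.6, 297.6]
tcp_rot: [3.134, -0.003, 2.984]
contact_force: [-3.3, -0.7, 6.6]
opening: 0.176
```

{"method": "step_arm", "body": {"commands": [[[0,0,1],0,0],[[0,0,0.5],0,0]]}}

```text
clock: 7.9
eef_pos: [508.6, -129.6, 296.6]
tcp_rot: [3.134, -0.003, 2.984]
contact_force: [-1.7, -1.0, 7.8]
opening: 0.178
```

{"method": "step_arm", "body": {"commands": [[[0,0,0.8],0,0],[[0,0,0.4],0,0]]}}

```text
clock: 8.15
eef_pos: [508.6, -129.6, 295.9]
tcp_rot: [3.134, -0.002, 2.984]
contact_force: [-2.4, -1.6, 6.7]
opening: 0.173
```

{"method": "step_arm", "body": {"commands": [[[0,0,0.8],0,0],[[0,0,0.4],0,0]]}}

```text
clock: 8.4
eef_pos: [508.6, -129.6, 295.2]
tcp_rot: [3.134, -0.002, 2.984]
contact_force: [-3.4, -0.6, 6.3]
opening: 0.179
```

{"method": "step_arm", "body": {"commands": [[[0,0,0.8],0,0],[[0,0,0.4],0,0]]}}

```text
clock: 8.65
eef_pos: [508.6, -129.6, 294.6]
tcp_rot: [3.134, -0.002, 2.984]
contact_force: [-3.0, -0.6, 7.0]
opening: 0.173
```

{"method": "step_arm", "body": {"commands": [[[0,0,0.8],0,0],[[0,0,0.5],0,0]]}}

```text
clock: 8.9
eef_pos: [508.6, -129.6, 293.8]
tcp_rot: [3.134, -0.002, 2.984]
contact_force: [-1.9, -0.7, 6.4]
opening: 0.173
```

{"method": "step_arm", "body": {"commands": [[[0,0,0.8],0,0],[[0,0,0.5],0,0]]}}

```text
clock: 9.15
eef_pos: [508.6, -129.6, 293.2]
tcp_rot: [3.134, -0.002, 2.984]
contact_force: [-2.7, -0.7, 7.2]
opening: 0.172
```

{"method": "step_arm", "body": {"commands": [[[0,0,0.8],0,0],[[0,0,0.5],0,0]]}}

```text
clock: 9.4
eef_pos: [508.6, -129.5, 292.5]
tcp_rot: [3.134, -0.002, 2.984]
contact_force: [-2.4, -1.5, 6.9]
opening: 0.176
```

{"method": "step_arm", "body": {"commands": [[[0,0,0.8],0,0],[[0,0,0.5],0,0]]}}

```text
clock: 9.65
eef_pos: [508.6, -129.5, 291.9]
tcp_rot: [3.134, -0.002, 2.984]
contact_force: [-3.5, -0.7, 7.6]
opening: 0.179
```

{"method": "step_arm", "body": {"commands": [[[0,0,0.8],0,0],[[0,0,0.5],0,0]]}}

```text
clock: 9.9
eef_pos: [508.6, -129.6, 291.3]
tcp_rot: [3.134, -0.002, 2.984]
contact_force: [-2.9, -0.7, 7.6]
opening: 0.181
```

{"method": "step_arm", "body": {"commands": [[[0,0,0.8],0,0],[[0,0,0.5],0,0]]}}

```text
clock: 10.15
eef_pos: [508.6, -129.5, 290.7]
tcp_rot: [3.134, -0.002, 2.984]
contact_force: [-2.8, -1.6, 8.1]
opening: 0.171
```

{"method": "step_arm", "body": {"commands": [[[0,0,0.8],0,0],[[0,0,0.5],0,0]]}}

```text
clock: 10.4
eef_pos: [508.5, -129.5, 290.1]
tcp_rot: [3.134, -0.002, 2.984]
contact_force: [-2.7, -1.4, 8.9]
opening: 0.175
```

{"method": "step_arm", "body": {"commands": [[[0,0,0.8],0,0],[[0,0,0.5],0,0]]}}

```text
clock: 10.65
eef_pos: [508.6, -129.5, 289.5]
tcp_rot: [3.134, -0.002, 2.984]
contact_force: [-3.1, -1.9, 7.6]
opening: 0.175
```

{"method": "step_arm", "body": {"commands": [[[0,0,0.8],0,0],[[0,0,0.5],0,0]]}}

```text
clock: 10.9
eef_pos: [508.5, -129.5, 289.0]
tcp_rot: [3.134, -0.002, 2.984]
contact_force: [-3.5, -0.5, 8.7]
opening: 0.174
```

{"method": "step_arm", "body": {"commands": [[[0,0,0.8],0,0],[[0,0,0.5],0,0]]}}

```text
clock: 11.15
eef_pos: [508.5, -129.5, 288.5]
tcp_rot: [3.134, -0.002, 2.984]
contact_force: [-1.9, -1.8, 8.1]
opening: 0.174
```

{"method": "step_arm", "body": {"commands": [[[0,0,0.8],0,0],[[0,0,0.5],0,0]]}}

```text
clock: 11.4
eef_pos: [508.5, -129.5, 288.5]
tcp_rot: [3.134, -0.002, 2.984]
contact_force: [-2.6, -0.5, 9.5]
opening: 0.179
```

{"method": "step_arm", "body": {"commands": [[[0,0,0.8],0,0],[[0,0,0.8],0,0]]}}

```text
clock: 11.65
eef_pos: [508.5, -129.5, 288.4]
tcp_rot: [3.134, -0.002, 2.984]
contact_force: [-4.5, -0.1, 15.1]
opening: 0.176
```

{"method": "step_arm", "body": {"commands": [[[0,0,0.9],0,0],[[0,0,0.9],0,0]]}}

```text
clock: 11.9
eef_pos: [508.5, -129.5, 288.4]
tcp_rot: [3.134, -0.001, 2.984]
contact_force: [-5.3, 0.5, 15.0]
opening: 0.177
```

The stop is felt: 15 N in all at about 16 mm depth. Now I turn clockwise, holding the same press.

{"method": "step_arm", "body": {"commands": [[[0,0,0.8],0.06,0],[[0,0,0.8],0.08,0],[[0,0,0.8],0.08,0]]}}

```text
clock: 12.28
eef_pos: [508.5, -129.5, 288.4]
tcp_rot: [3.135, -0.002, 2.758]
contact_force: [-5.4, -1.6, 12.7]
opening: 0.176
```

```bash
python3 w.py
```

```text
12.275 [ 508.46 -129.54  288.45] [ 3.13 -0.    2.76] [-5.4  -1.6  12.67] [-0.04  0.82  0.15] [-0.25  0.35  1.95  0.01  0.85 -1.45] 0.17559065442860064
```

{"method": "step_arm", "body": {"commands": [[[0,0,0.8],0.1,0],[[0,0,0.8],0.1,0],[[0,0,0.8],0.1,0],[[0,0,0.8],0.1,0],[[0,0,0.8],0.1,0]]}}

```text
clock: 12.9
eef_pos: [508.4, -129.6, 288.4]
tcp_rot: [3.137, -0.004, 2.243]
contact_force: [-5.2, -1.0, 13.9]
opening: 0.172
```

```bash
python3 w.py
```

```text
12.9 [ 508.44 -129.56  288.42] [ 3.14 -0.    2.24] [-5.23 -0.99 13.86] [-0.11  0.8   0.08] [-0.25  0.35  1.95  0.01  0.85 -0.93] 0.17157906756868593
```

{"method": "step_arm", "body": {"commands": [[[0,0,0.8],0.1,0],[[0,0,0.8],0.1,0],[[0,0,0.8],0.1,0],[[0,0,0.8],0.1,0],[[0,0,0.8],0.1,0],[[0,0,0.8],0.07,0]]}}

```text
clock: 13.65
eef_pos: [508.4, -129.6, 288.4]
tcp_rot: [3.139, -0.005, 1.655]
contact_force: [-6.0, 0.5, 13.1]
opening: 0.176
```

```bash
python3 w.py
```

```text
13.65 [ 508.37 -129.59  288.41] [ 3.14 -0.01  1.65] [-6.04  0.46 13.05] [-0.2   0.83  0.09] [-0.25  0.35  1.95  0.01  0.85 -0.34] 0.17559984177016183
```

{"method": "step_arm", "body": {"commands": [[[0,0,0.8],0.05,0],[[0,0,0.7],0.02,0]]}}

```text
clock: 13.9
eef_pos: [508.3, -129.6, 288.4]
tcp_rot: [3.14, -0.005, 1.582]
contact_force: [-4.7, 0.0, 11.2]
opening: 0.17
```

```bash
python3 w.py
```

```text
13.9 [ 508.3  -129.57  288.42] [ 3.14 -0.    1.58] [-4.73  0.   11.21] [-0.18  0.72  0.05] [-0.25  0.35  1.95  0.01  0.85 -0.27] 0.16971939390250293
```

{"method": "step_arm", "body": {"commands": [[[0,0,-1.5],0,0],[[0,0,-2],0,0],[[0,0,-2],0,0],[[0,0,-2],0,0],[[0,0,-2],0,0],[[0,0,-1],0,0],[[0,0,-0.5],0,0]]}}

```text
clock: 14.78
eef_pos: [508.1, -129.6, 301.9]
tcp_rot: [3.139, -0.005, 1.582]
contact_force: [-3.2, -1.0, 5.2]
opening: 0.176
```

```bash
python3 w.py
```

```text
14.775 [ 508.11 -129.57  301.87] [ 3.14 -0.    1.58] [-3.17 -1.03  5.22] [-0.24  0.32 -0.04] [-0.25  0.33  1.94  0.01  0.88 -0.27] 0.17636830315854266
```

{"method": "step_arm", "body": {"commands": [[[0,0,-1],0,0],[[0,0,-1],0,0],[[0,0,0],0,0]]}}

```text
clock: 15.15
eef_pos: [508.1, -129.5, 304.3]
tcp_rot: [3.139, -0.005, 1.582]
contact_force: [-3.5, -2.3, 4.5]
opening: 0.178
```

```bash
python3 w.py
```

```text
15.15 [ 508.08 -129.52  304.29] [ 3.14 -0.    1.58] [-3.49 -2.32  4.5 ] [-0.19  0.32 -0.01] [-0.25  0.32  1.94  0.01  0.88 -0.27] 0.17825179927963042
```

Now I open, rise and look.

{"method": "step_arm", "body": {"commands": [[[0,0,0],0,1],[[0,0,0],0,1],[[0,0,0],0,1],[[0,0,0],0,1],[[0,0,0],0,1],[[0,0,-20],0,1],[[0,0,-30],0,1],[[0,0,-30],0,1],[[0,0,-10],0,1],[[0,0,0],0,1]]}}

```text
clock: 16.4
eef_pos: [507.7, -129.6, 394.6]
tcp_rot: [3.141, -0.006, 1.582]
contact_force: [0.0, -0.1, -0.8]
opening: 1.004
```

```bash
python3 w.py w2 >/dev/null; python3 w.py
```

```text
16.45 [ 507.54 -129.55  394.1 ] [ 3.14 -0.01  1.58] [ 1.37 -0.53 -0.12] [-0.01  0.    0.03] [-0.25  0.21  1.86  0.01  1.08 -0.27] 0.998806320914765
```

View pics/w2.png

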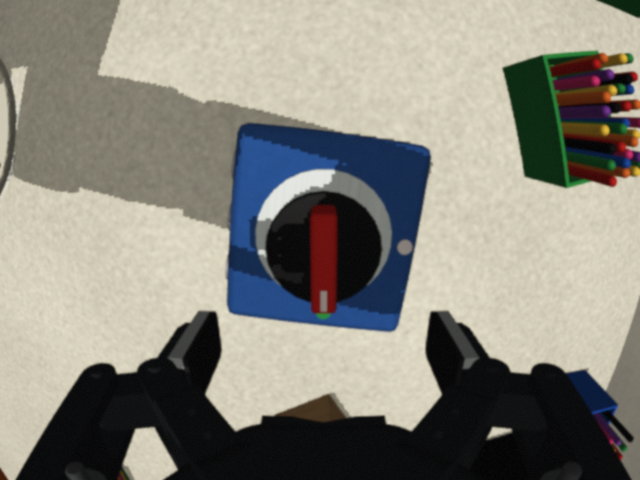

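The white stripe at (323,300) now points at the green dot (322,315), so the knob is turned. Next I locate the switch box.

```bash
python3 - <<'E'
from h import *
np.set_printoptions(precision=1,suppress=True)
m=camera_model("top")
f=lambda u,v,z:onz(m,190+u/3.3,220+v/3.3,z)[:2]
for n,u,v,z in [("farR",215,45,50),("nearR",202,243,50),("nearL",32,235,50),("farL",52,34,50),("tabend",92,262,107),("tab0",97,214,107),("hoodnearL",37,205,107),("hoodnearR",158,213,107)]: print(n,f(u,v,z))
# knob height check from w2: bar length at 158
m=np.load("pics/w2.npy",allow_pickle=True).item();im=cv2.imread("pics/w2.png");h=cv2.cvtColor(im,cv2.COLOR_BGR2HSV).astype(int)
d=np.zeros(h.shape[:2],bool);d[190:330,290:360]=(((h[...,0]<8)|(h[...,0]>172))&(h[...,1]>130)&(h[...,2]>60))[190:330,290:360]
c=max(blobs(d),key=lambda b:b[1][4])
r=cv2.minAreaRect(np.array([onzw(m,*p,158)[:2] for p in np.argwhere(c[2])[:,::-1]]).astype(np.float32));print(r)
E
```

```text
farR [601.2 168.3]
nearR [458.8 174.4]
nearL [464.4 296.1]
farL [609.7 287.4]
tabend [444.2 238.5]
tab0 [476.3 236.2]
hoodnearL [482.4 277.2]
hoodnearR [476.9 194.8]
((508.185546875, -125.41647338867188), (15.23970890045166, 66.43739318847656), 0.9140682816505432)
```

{"method": "step_arm", "body": {"commands": [[[0,0,0],-0.167,1],[[0,0,0],-0.167,1],[[0,0,0],-0.167,1],[[0,0,0],-0.167,1],[[0,0,0],-0.167,1],[[0,0,0],-0.167,1],[[0,0,0],-0.167,1],[[0,0,0],-0.167,1],[[0,0,0],-0.167,1],[[0,0,0],0,1],[[9,45,0],0,1],[[9,45,0],0,1],[[9,45,0],0,1],[[9,45,0],0,1],[[9,45,0],0,1],[[9,45,0],0,1],[[9,45,0],0,1],[[5,30,0],0,1],[[0,0,0],0,1],[[0,0,0],0,1]]}}

```text
clock: 18.95
eef_pos: [441.4, 227.5, 377.4]
tcp_rot: [3.133, -0.03, 3.088]
contact_force: [-0.2, 0.1, -0.1]
opening: 1.001
```

```bash
python3 w.py w3 
```

```text
18.95 [441.35 227.48 377.4 ] [ 3.13 -0.03  3.09] [-0.17  0.07 -0.15] [-0.03 -0.05 -0.01] [ 0.47  0.19  1.92  0.03  1.05 -1.06] 1.0009278427431565
{'fx': 371.64829954431775, 'fy': 371.64829954431775, 'cx': 323.00805670364593, 'cy': 247.17627337772538, 'R': array([[ 0.05,  1.  ,  0.01],
       [ 0.96, -0.05,  0.27],
       [ 0.27, -0.01, -0.96]]), 't': array([-254.22, -431.98,  239.33])}
```

View pics/w3.png

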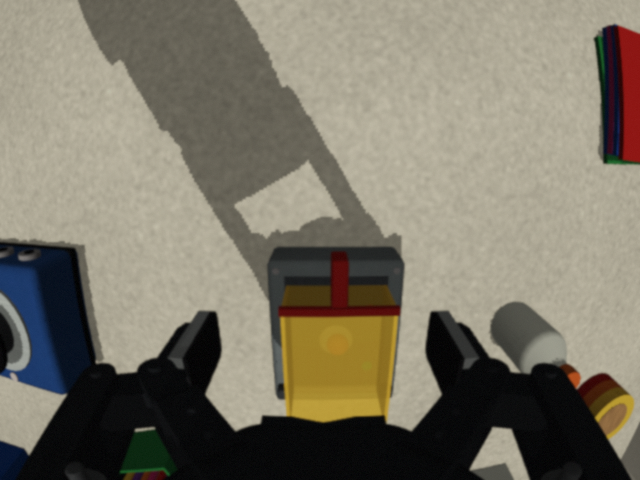

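The tab's top spans columns 332–348 and rows 252–307. The box's front corners are at about (272,252) and (402,250).

```bash
cat > g.py <<'E'
from h import *
from scipy.spatial.transform import Rotation as Ro
np.set_printoptions(precision=2,suppress=True)
def grasp(s=None):
    s=s or sense();R=Ro.from_euler("xyz",s["tcp_rot"]).as_matrix();return np.array(s["eef_pos"])+R@[0,0,155],R
def to(P,s=None):
    g,R=grasp(s);return g,R.T@(np.array(P)-g)
E
python3 - <<'E'
from g import *
m=np.load("pics/w3.npy",allow_pickle=True).item();im=cv2.imread("pics/w3.png");h=cv2.cvtColor(im,cv2.COLOR_BGR2HSV).astype(int)
f=lambda u,v,z:onzw(m,u,v,z)[:2]
d=np.zeros(h.shape[:2],bool);d[245:303,320:360]=(((h[...,0]<8)|(h[...,0]>172))&(h[...,1]>130)&(h[...,2]>60))[245:303,320:360]
c=max(blobs(d),key=lambda b:b[1][4]);print(c[0],c[1])
pts=np.argwhere(c[2])[:,::-1]
r=cv2.minAreaRect(np.array([onzw(m,*p,107)[:2] for p in pts]).astype(np.float32));print("tab",r,cv2.boxPoints(r))
print("bar end L,R",f(280,311,107),f(399,311,107),"front",f(272,252,50),f(402,250,50))
g,R=grasp();print(g)
print("to tab",to([459.5,236.5,120])[1])
E
```

```text
[339.58 281.08] [331 260  18  43 707]
tab ((457.9059753417969, 240.1844940185547), (11.645562171936035, 31.513694763183594), 86.1212387084961) [[441.79 235.44]
 [473.23 233.31]
 [474.02 244.93]
 [442.58 247.06]]
bar end L,R [478.43 196.47] [484.01 282.89] front [450.21 186.49] [454.77 296.81]
[436.83 228.88 222.51]
to tab [-25.31   7.98 101.86]
```

{"method": "step_arm", "body": {"commands": [[[-12,5.6,0],0,1],[[-12,5.6,0],0,1],[[0,0,20],0,1],[[0,0,25],0,1],[[0,0,25],0,1],[[0,0,10],0,1],[[0,0,0],0,1],[[0,0,0],0,1]]}}

```text
clock: 20.0
eef_pos: [471.9, 236.8, 296.0]
tcp_rot: [3.131, -0.025, 3.079]
contact_force: [1.1, 0.4, 0.6]
opening: 0.996
```

```bash
python3 -c "
from g import *
s=sense();print(s['clock'],s['eef_pos'],s['tcp_rot'],to([459.5,239.8,97]))"
```

```text
20.0 [471.91 236.8  295.99] [ 3.13 -0.03  3.08] (array([468.1 , 238.66, 141.05]), array([ 7.53,  0.13, 44.26]))
```

{"method": "step_arm", "body": {"commands": [[[7,0,0],0,1],[[0,0,20],0,1],[[0,0,16],0,1],[[0,0,3],0,1],[[0,0,0],0,1],[[0,0,0],0,1]]}}

```text
clock: 20.75
eef_pos: [464.0, 238.5, 259.4]
tcp_rot: [3.128, -0.021, 3.079]
contact_force: [-0.9, -0.6, -0.0]
opening: 1.001
```

```bash
python3 -c "
from g import *
s=sense();print(s['clock'],s['eef_pos'],s['tcp_rot'],s['contact_force'],to([459.5,239.8,97]))"
```

```text
20.75 [464.04 238.51 259.45] [ 3.13 -0.02  3.08] [-0.91 -0.61 -0.03] (array([460.95, 240.77, 104.49]), array([ 1.23, -1.16,  7.51]))
```

{"method": "step_arm", "body": {"commands": [[[1,-1,6.5],0,1],[[0,0,0],0,0.1],[[0,0,0],0,0],[[0,0,0],0,0],[[0,0,0],0,0],[[0,0,0],0,0],[[0,0,0],0,0],[[0,0,0],0,0],[[0,0,0],0,0]], "force": 30}}

```text
clock: 21.88
eef_pos: [463.1, 238.0, 253.3]
tcp_rot: [3.128, -0.02, 3.08]
contact_force: [-0.1, 2.0, 0.1]
opening: 0.135
```

```bash
python3 -c "
from g import *
s=sense();print(s['clock'],s['eef_pos'],s['tcp_rot'],s['contact_force'],s['wrist_torque'],to([459.5,239.8,97]))"
```

```text
21.875 [463.07 238.04 253.33] [ 3.13 -0.02  3.08] [-0.09  1.96  0.12] [-0.17  0.12  0.23] (array([460.18, 240.38,  98.37]), array([ 0.62, -0.64,  1.38]))
```

{"method": "step_arm", "body": {"commands": [[[-5.3,0,-12.7],0,0],[[-6.5,0,-12.2],0,0],[[-7.7,0,-11.4],0,0],[[-8.8,0,-10.6],0,0]]}}

```text
clock: 22.38
eef_pos: [491.3, 236.3, 299.0]
tcp_rot: [3.127, -0.025, 3.079]
contact_force: [0.0, 4.4, -5.9]
opening: 0.133
```

```bash
cat > a.py <<'E'
from g import *
s=sense();g,R=grasp();d=g-[590.2,231.8,52];b=np.array([.998,-.061,0]);x=d@b
print(s['clock'],"g",g,s['tcp_rot'],"F",s['contact_force'],s['wrist_torque'],"op",s['opening'],"box x,z",x,d[2],"r",np.hypot(x,d[2]),"phi",np.arctan2(d[2],-x),"lat",d@[.061,.998,0])
E
python3 a.py
```

```text
22.375 g [487.47 238.82 144.04] [ 3.13 -0.03  3.08] F [ 0.05  4.43 -5.88] [0.44 0.29 0.18] op 0.13345439266842618 box x,z -102.95144161905408 92.03550366698525 r 138.09248084771724 phi 0.7294736218876022 lat 0.7407507272967111
```

{"method": "step_arm", "body": {"commands": [[[-9.7,0,-9.8],0,0],[[-10.6,0,-8.8],0,0],[[-11.5,0,-7.7],0,0],[[-12.2,0,-6.5],0,0],[[-12.8,0,-5.2],0,0]]}}

```text
clock: 23.0
eef_pos: [545.8, 233.2, 334.7]
tcp_rot: [3.126, -0.042, 3.076]
contact_force: [-10.3, 5.7, 8.5]
opening: 0.135
```

```bash
python3 a.py
```

```text
23.0 g [539.35 236.02 179.89] [ 3.13 -0.04  3.08] F [-10.32   5.67   8.47] [0.4  2.62 0.1 ] op 0.13527392087985401 box x,z -51.00622419579556 127.89217538261883 r 137.68821093619562 phi 1.1913058048744214 lat 1.110909865024027
```

{"method": "step_arm", "body": {"commands": [[[-13,0,-5.3],0,0],[[-13.4,0,-3.9],0,0],[[-13.7,0,-2.6],0,0],[[-13.8,0,-1.2],0,0]]}}

```text
clock: 23.5
eef_pos: [596.5, 230.5, 345.3]
tcp_rot: [3.126, -0.06, 3.075]
contact_force: [-5.4, 4.3, 6.1]
opening: 0.129
```

```bash
python3 a.py
```

```text
23.5 g [587.37 233.49 190.56] [ 3.13 -0.06  3.07] F [-5.43  4.26  6.05] [-0.17  1.27  0.16] op 0.12945068676550386 box x,z -2.9258684724974207 138.55733209488773 r 138.58822094092758 phi 1.5496828018021584 lat 1.510116147983089
```

{"method": "step_arm", "body": {"commands": [[[-13.8,0,-0.4],0,0],[[-13.7,0,1],0,0],[[-13.4,0,2.3],0,0],[[-13,0,3.6],0,0],[[-3,0,1],0,0]]}}

```text
clock: 24.12
eef_pos: [652.6, 227.5, 335.3]
tcp_rot: [3.126, -0.068, 3.075]
contact_force: [-2.4, 2.5, 5.1]
opening: 0.136
```

```bash
python3 a.py
```

```text
24.125 g [642.21 230.57 180.67] [ 3.13 -0.07  3.07] F [-2.37  2.51  5.11] [-0.35  0.82  0.22] op 0.13582072826620814 box x,z 51.98063751321317 128.6726293597157 r 138.77547413942722 phi 1.954725472898768 lat 1.9468712542801425
```

{"method": "step_arm", "body": {"commands": [[[0,0,0],0,0.6],[[0,0,0],0,0.6],[[0,0,0],0,0.6],[[0,0,-20],0,0.6],[[0,0,-25],0,0.6],[[0,0,-10],0,0.6],[[30,0,0],0,0.3],[[40,0,0],0,0],[[40,0,0],0,0],[[25,0,0],0,0],[[0,0,0],0,0],[[0,0,0],0,0]]}}

```text
clock: 25.62
eef_pos: [519.1, 234.7, 406.6]
tcp_rot: [3.124, -0.061, 3.073]
contact_force: [0.3, -0.0, 0.6]
opening: -0.001
```

```bash
python3 a.py; python3 w.py w4 >/dev/null; python3 -c "
from g import *
print(to([496.4,238.3,96]))"
```

```text
25.625 g [509.94 238.08 251.96] [ 3.12 -0.06  3.07] F [ 0.32 -0.01  0.64] [ 0.02  0.01 -0.01] op -0.0005665301563761969 box x,z -80.47883209878944 199.95882380850185 r 215.5466855112011 phi 1.1881564107511131 lat 1.3726384088728345
(array([510.  , 238.05, 251.85]), array([  4.06,  -3.42, 156.36]))
```

View pics/w4.png

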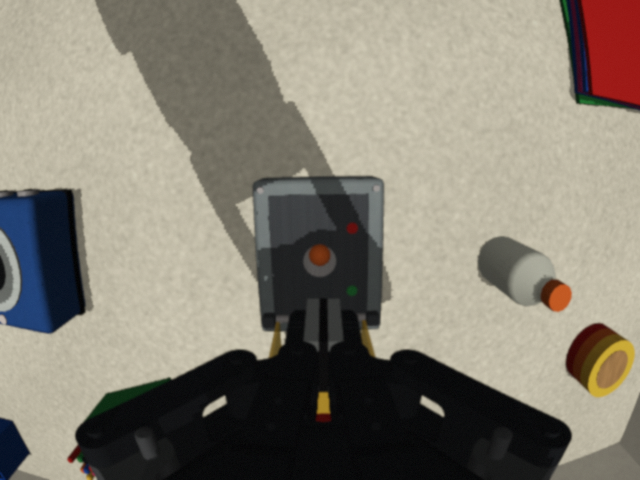

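The guard stays open and the orange ball is at (319,255), leaning to the red side. I check its position.

```bash
python3 - <<'E'
from g import *
m=np.load("pics/w4.npy",allow_pickle=True).item()
f=lambda u,v,z:onzw(m,u,v,z)
b=f(319,255,84.4);print(b)
for p in [(256,180),(382,180),(380,327),(264,327)]: print(f(*p,50))
for z in (96+20,96): print(to([b[0]-23,b[1],z])[1])
E
```

```text
[521.63 236.78  84.4 ]
[457.62 185.14  50.  ]
[465.76 297.7   50.  ]
[609.76 291.51  50.  ]
[600.73 176.56  50.  ]
[  2.96  -4.44 136.23]
[  1.74  -4.79 156.19]
```

{"method": "step_arm", "body": {"commands": [[[3,-4.5,0],0,0],[[0,0,30],0,0],[[0,0,40],0,0],[[0,0,40],0,0],[[0,0,15],0,0],[[0,0,0],0,0],[[0,0,0],0,0]]}}

```text
clock: 26.55
eef_pos: [512.7, 231.8, 280.3]
tcp_rot: [3.123, -0.057, 3.07]
contact_force: [1.0, -0.6, -0.5]
opening: 0.002
```

```bash
python3 a.py;python3 -c "
from g import *
print(to([497.5,236.8,96])[1])"
```

```text
26.55 g [504.13 235.4  125.56] [ 3.12 -0.06  3.07] F [ 0.96 -0.63 -0.53] [-0.03 -0.01 -0.03] op 0.0024156621064018377 box x,z -86.11490099254489 73.55681502602678 r 113.2536145548076 phi 0.7069103239822306 lat -1.6592864319275602
[ 5.02  0.36 29.9 ]
```

{"method": "step_arm", "body": {"commands": [[[6,0,0],0,0],[[0,0,15],0,0],[[0,0,12],0,0],[[0,0,0],0,0],[[0,0,0],0,0]]}}

```text
clock: 27.18
eef_pos: [505.6, 233.4, 254.2]
tcp_rot: [3.121, -0.053, 3.071]
contact_force: [-0.3, 0.0, 0.9]
opening: -0.002
```

```bash
python3 a.py;python3 -c "
from g import *
print(to([497.5,236.8,96])[1])"
```

```text
27.175 g [497.57 237.17  99.47] [ 3.12 -0.05  3.07] F [-0.34  0.03  0.95] [-0.04 -0.09  0.01] op -0.002157776677786498 box x,z -92.771898982027 47.474602898516764 r 104.21354595782296 phi 0.4729912635968938 lat -0.2862887300493062
[-0.14 -0.45  3.46]
```

{"method": "step_arm", "body": {"commands": [[[0,0,2],0,0],[[-5,0,0],0,0],[[-6,0,0],0,0],[[-6,0,0],0,0],[[-6,0,0],0,0],[[-5,0,0],0,0]]}}

```text
clock: 27.92
eef_pos: [532.1, 231.7, 251.4]
tcp_rot: [3.122, -0.062, 3.07]
contact_force: [-4.3, 0.4, 3.9]
opening: 0.002
```

```bash
python3 a.py
```

```text
27.925 g [522.71 235.49  96.73] [ 3.12 -0.06  3.07] F [-4.31  0.39  3.86] [ 0.14  0.61 -0.01] op 0.0021406614960594902 box x,z -67.57573929547793 44.73086597378398 r 81.03907028153165 phi 0.5847209009783859 lat -0.43481896556488575
```

{"method": "step_arm", "body": {"commands": [[[-4,0,-0.3],0,0],[[-3,0,0],0,0],[[-2,0,0],0,0]]}}

```text
clock: 28.3
eef_pos: [541.6, 231.1, 250.8]
tcp_rot: [3.122, -0.063, 3.07]
contact_force: [-6.7, 2.1, 1.7]
opening: -0.0
```

```bash
python3 a.py
```

```text
28.3 g [531.99 234.86  96.14] [ 3.12 -0.06  3.07] F [-6.74  2.07  1.72] [0.43 1.27 0.02] op -0.0003604778911223079 box x,z -58.27990202713308 44.143998906739824 r 73.11114566036069 phi 0.6482508526479662 lat -0.49756535492157594
```

{"method": "step_arm", "body": {"commands": [[[-2,0,0],0,0],[[-2,0,0],0,0]]}}

```text
clock: 28.55
eef_pos: [543.1, 231.1, 250.4]
tcp_rot: [3.122, -0.072, 3.069]
contact_force: [-12.0, 2.7, 12.0]
opening: -0.001
```

{"method": "step_arm", "body": {"commands": [[[-2,0,0],0,0],[[-2,0,0],0,0]]}}

```text
clock: 28.8
eef_pos: [544.5, 231.2, 250.4]
tcp_rot: [3.123, -0.08, 3.069]
contact_force: [-11.3, 2.7, 9.9]
opening: -0.002
```

```bash
python3 a.py
```

```text
28.8 g [532.31 234.9   95.96] [ 3.12 -0.08  3.07] F [-11.33   2.74   9.85] [0.5  1.85 0.08] op -0.0016932141229607923 box x,z -57.9601450023981 43.95803321336368 r 72.74398320607827 phi 0.6488670706950777 lat -0.44106566409505277
```

The grasp point stalls at x≈532, the expected end, with the force above 11 N. I back off, rise and look.

{"method": "step_arm", "body": {"commands": [[[6,0,0],0,0],[[10,0,0],0,0],[[10,0,-20],0,0],[[0,0,-40],0,0],[[0,0,-40],0,0],[[0,0,-40],0,0],[[0,0,-10],0,0],[[0,0,0],0,0],[[0,0,0],0,0]]}}

```text
clock: 29.92
eef_pos: [527.9, 228.6, 404.1]
tcp_rot: [3.125, -0.075, 3.069]
contact_force: [-0.5, -0.6, -0.3]
opening: -0.002
```

```bash
python3 a.py; python3 w.py w5 >/dev/null
```

```text
29.925 g [516.39 232.02 249.53] [ 3.13 -0.08  3.07] F [-0.5  -0.61 -0.27] [ 0.02 -0.06  0.03] op -0.0018639065549730942 box x,z -73.67296930438407 197.53112054714893 r 210.8227928634307 phi 1.2138075146581946 lat -4.2831761530946455
```

View pics/w5.png

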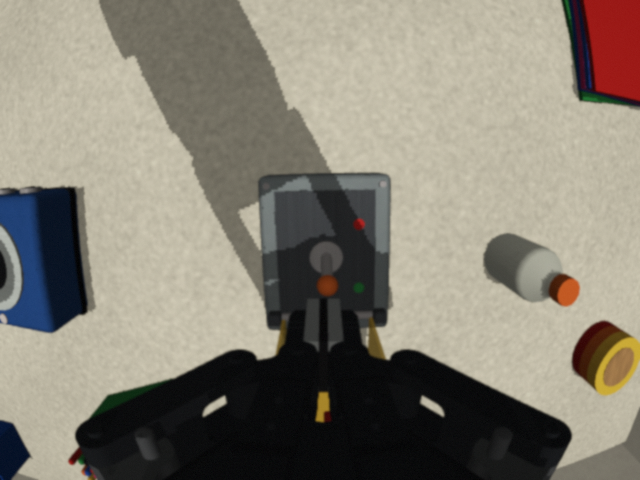

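The ball at (327,286) is now on the green side. Next I go back over the tab.

```bash
python3 - <<'E'
from g import *
m=np.load("pics/w5.npy",allow_pickle=True).item()
print(onzw(m,327,286,84.4));print(to([642.2,230.6,240])[1])
E
```

```text
[552.21 235.31  84.4 ]
[-126.04    7.73   -0.09]
```

{"method": "step_arm", "body": {"commands": [[[-30,2,-1],0,0.6],[[-35,2,-1],0,0.6],[[-35,2,-1],0,0.6],[[-22,1,-1],0,0.6],[[0,0,0],0,0.6],[[0,0,0],0,0.6]]}}

```text
clock: 30.72
eef_pos: [650.8, 226.4, 388.8]
tcp_rot: [3.131, -0.088, 3.069]
contact_force: [-0.0, -0.5, 0.0]
opening: 0.597
```

```bash
python3 a.py;python3 -c "
from g import *
print(to([642.2,230.6,181])[1])"
```

```text
30.725 g [637.32 229.09 234.37] [ 3.13 -0.09  3.07] F [-0.03 -0.51  0.01] [-0.01 -0.03  0.02] op 0.5972994235142439 box x,z 47.191537243120905 182.37456678161325 r 188.3813254973804 phi 1.8240040639741457 lat 0.17258968762523663
[-9.45  1.28 52.76]
```

{"method": "step_arm", "body": {"commands": [[[-9,1,0],0,0.6],[[0,0,20],0,0.6],[[0,0,20],0,0.6],[[0,0,8],0,0.6],[[0,0,0],0,0.6],[[0,0,0],0,0.6]]}}

```text
clock: 31.48
eef_pos: [653.4, 228.1, 336.3]
tcp_rot: [3.131, -0.09, 3.071]
contact_force: [-0.4, 0.5, 0.2]
opening: 0.599
```

```bash
python3 a.py;python3 -c "
from g import *
print(to([642.2,230.6,181])[1])"
```

```text
31.475 g [639.54 230.66 181.99] [ 3.13 -0.09  3.07] F [-0.43  0.53  0.24] [ 0.02 -0.04  0.01] op 0.5994289705760457 box x,z 49.312083152626634 129.98911432056374 r 139.02823952958678 phi 1.9333800235385437 lat 1.8700858625375782
[-2.73  0.12  0.75]
```

{"method": "step_arm", "body": {"commands": [[[-2,0,0],0,0.2],[[0,0,0],0,0],[[0,0,0],0,0],[[0,0,0],0,0],[[0,0,0],0,0],[[0,0,0],0,0]], "force": 30}}

```text
clock: 32.22
eef_pos: [655.9, 228.0, 337.5]
tcp_rot: [3.131, -0.088, 3.072]
contact_force: [-0.4, 1.6, -0.4]
opening: 0.136
```

```bash
python3 a.py
```

```text
32.225 g [642.33 230.58 183.09] [ 3.13 -0.09  3.07] F [-0.42  1.55 -0.36] [-0.38 -0.06  0.25] op 0.13552659725287577 box x,z 52.098023598578166 131.08625883962182 r 141.0596020108037 phi 1.9490879377399035 lat 1.9617590393186197
```

{"method": "step_arm", "body": {"commands": [[[13.3,0,-3.4],0,0],[[13.7,0,-2],0,0],[[14,0,-0.6],0,0],[[14.1,0,0.8],0,0]]}}

```text
clock: 32.72
eef_pos: [599.1, 231.3, 347.9]
tcp_rot: [3.132, -0.085, 3.072]
contact_force: [3.9, -1.8, -6.7]
opening: 0.134
```

```bash
python3 a.py
```

```text
32.725 g [586.06 233.67 193.46] [ 3.13 -0.08  3.07] F [ 3.91 -1.81 -6.66] [-0.58 -1.08  0.31] op 0.13380702606492534 box x,z -4.2423814176090175 141.4598668088355 r 141.5234670210773 phi 1.5408153128642672 lat 1.6179023324233355
```

{"method": "step_arm", "body": {"commands": [[[14,0,2.5],0,0],[[13.9,0,3.8],0,0],[[13.5,0,5.2],0,0],[[13.1,0,6.4],0,0],[[12.5,0,7.6],0,0]]}}

```text
clock: 33.35
eef_pos: [525.9, 235.5, 328.2]
tcp_rot: [3.133, -0.08, 3.073]
contact_force: [8.3, -3.0, -7.2]
opening: 0.136
```

```bash
python3 a.py
```

```text
33.35 g [513.62 237.63 173.67] [ 3.13 -0.08  3.07] F [ 8.28 -3.04 -7.16] [-0.79 -1.77  0.36] op 0.13587075484158895 box x,z -76.78493809703217 121.67239895721059 r 143.87529109116576 phi 1.007837285839237 lat 1.1493451850655987
```

{"method": "step_arm", "body": {"commands": [[[11.5,0,10],0,0],[[10.6,0,11],0,0],[[9.7,0,11.7],0,0],[[8.6,0,12],0,0]]}}

```text
clock: 33.85
eef_pos: [479.7, 238.1, 287.4]
tcp_rot: [3.133, -0.074, 3.074]
contact_force: [9.7, -5.5, -4.2]
opening: 0.136
```

```bash
python3 a.py
```

```text
33.85 g [468.39 240.16 132.83] [ 3.13 -0.07  3.07] F [ 9.72 -5.47 -4.21] [-1.11 -2.02  0.37] op 0.1355635326935484 box x,z -122.07553481517134 80.83056310579926 r 146.41043723864328 phi 0.5848591797643181 lat 0.9129218164596793
```

{"method": "step_arm", "body": {"commands": [[[4,0,12],0,0],[[3,0,10],0,0],[[1,0,6],0,0]]}}

```text
clock: 34.22
eef_pos: [466.1, 238.9, 259.2]
tcp_rot: [3.134, -0.079, 3.074]
contact_force: [-2.5, -2.2, 3.7]
opening: 0.134
```

```bash
python3 a.py
```

```text
34.225 g [454.01 240.84 104.67] [ 3.13 -0.08  3.07] F [-2.55 -2.2   3.75] [-0.53  0.18  0.31] op 0.13357321062155098 box x,z -136.46710105424236 52.67204646389911 r 146.27923348460624 phi 0.3683523256669817 lat 0.7122954992107609
```

{"method": "step_arm", "body": {"commands": [[[0,0,3],0,0],[[0,0,3],0,0]]}}

```text
clock: 34.48
eef_pos: [464.4, 239.1, 252.5]
tcp_rot: [3.135, -0.082, 3.074]
contact_force: [-5.4, -0.3, 4.4]
opening: 0.131
```

{"method": "step_arm", "body": {"commands": [[[0,0,2],0,0],[[0,0,2],0,0]]}}

```text
clock: 34.72
eef_pos: [464.0, 239.3, 249.8]
tcp_rot: [3.135, -0.084, 3.074]
contact_force: [-11.4, -7.8, 41.7]
opening: 0.132
```

```bash
python3 a.py
```

```text
34.725 g [451.15 241.12  95.35] [ 3.14 -0.08  3.07] F [-11.38  -7.81  41.74] [-1.31  1.77  0.5 ] op 0.13245223725234626 box x,z -139.33800899142156 43.34692139578553 r 145.92476261480053 phi 0.30160150055028195 lat 0.8162765455901368
```

The force rises sharply to 42 N, so the guard is on its stop. I release, back away and take a look.

{"method": "step_arm", "body": {"commands": [[[0,0,0],0,0.8],[[0,0,0],0,0.8],[[0,0,0],0,0.8],[[0,0,0],0,0.8],[[0,0,-15],0,0.8],[[0,0,-30],0,0.8],[[0,0,-40],0,0.8],[[30,0,-40],0,0.8],[[30,0,0],0,0.8],[[0,0,0],0,0.8]]}}

```text
clock: 35.98
eef_pos: [415.4, 242.3, 388.4]
tcp_rot: [3.13, -0.078, 3.071]
contact_force: [0.8, 0.0, 0.7]
opening: 0.799
```

```bash
python3 a.py; python3 w.py w6 >/dev/null; python3 -c "
from h import *
cv2.imwrite('pics/top6.png',grab_frame('top'))
a=cv2.imread('pics/w6.png');b=cv2.imread('pics/top6.png')
c=np.hstack([cv2.resize(a,(400,300)),cv2.resize(b[140:320,110:350],(400,300))]);d=cv2.resize(b[225:315,330:430],(400,300),interpolation=2)
cv2.imwrite('pics/f.png',np.vstack([c,np.hstack([d,cv2.resize(grab_frame('scene')[190:310,220:440],(400,300))])]))"
```

```text
35.975 g [403.54 244.82 233.92] [ 3.13 -0.08  3.07] F [0.81 0.01 0.65] [-0.06 -0.02  0.01] op 0.7990018338256398 box x,z -187.08016263000758 181.9226734648801 r 260.9498924511744 phi 0.7714222454408187 lat 1.6104637481493747
```

View pics/f.png

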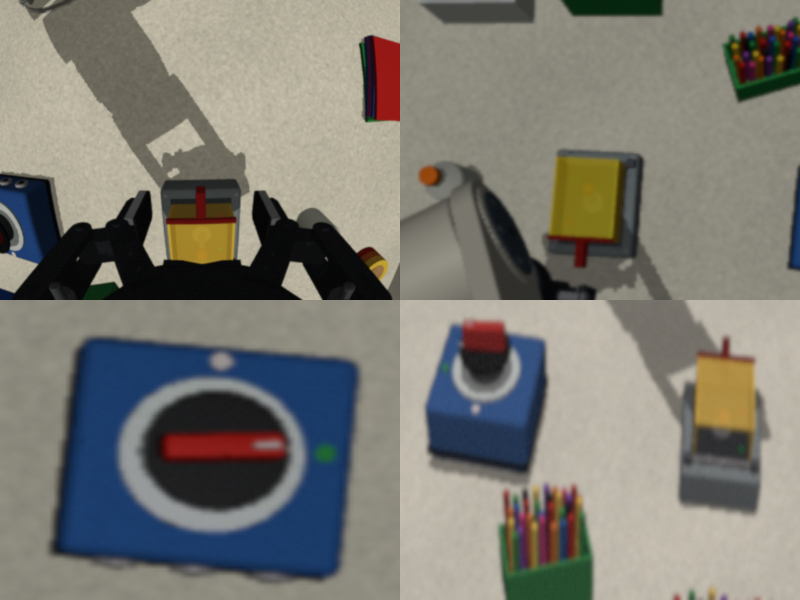

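The composite shows the hood down over the toggle, the knob stripe at the green dot, and the pens and glue standing. As a numeric check I compare the hood and bystanders with the first top view.

```bash
python3 - <<'E'
from h import *
for n in("top0","top6"):
    im=cv2.imread(f"pics/{n}.png");h=cv2.cvtColor(im,cv2.COLOR_BGR2HSV).astype(int);H,S=h[...,0],h[...,1]
    for k,mk,r in (("hood",(H>20)&(H<35)&(S>120),(195,260,225,300)),("tab",((H<8)|(H>172))&(S>150),(205,230,275,305)),("cap",(H>5)&(H<18)&(S>150),(110,145,235,260)),("pen",(H>50)&(H<85)&(S>120),(300,365,150,200)),("sciss",(H>8)&(H<25)&(S>90),(465,540,245,300))):
        x0,x1,y0,y1=r;ys,xs=np.nonzero(mk[y0:y1,x0:x1]);print(n,k,len(xs),(xs.mean()+x0).round(1),(ys.mean()+y0).round(1),xs.min()+x0,xs.max()+x0,ys.min()+y0,ys.max()+y0)
E
```

```text
top0 hood 1956 222.1 258.1 200 244 234 284
top0 tab 150 217.8 288.6 205 229 282 299
top0 cap 109 127.5 245.0 122 133 240 250
top0 pen 628 332.1 183.1 305 358 151 199
top0 sciss 1592 502.7 273.5 473 535 247 297
top6 hood 1975 222.2 258.3 199 244 234 285
top6 tab 143 217.7 289.1 205 229 282 299
top6 cap 109 127.5 245.0 122 133 240 250
top6 pen 622 332.1 183.2 305 358 151 199
top6 sciss 1587 502.7 273.5 473 535 247 297
```

```bash
python3 -c "
from rig import *
print(sign_off(), sense()['clock'])"
```

```text
the job is handed in; nothing more can be done
the job is handed in; nothing more can be done
```

The knob is locked, the toggle is on, the guard is shut, and the job was handed in after about 36 s of the 72 s allowed. `sign_off` reported no verdict.

- **Knob:** I pressed it down about 16 mm until I felt the stop. The highest total force read was 15 N, so roughly 6 to 7 N on the track. I turned it clockwise to about 1.44 rad and eased it back up. The stripe points at the green dot. From above the bar measures 66 mm long, against 65 mm before, so the knob is up.
- **Switch:** I lifted the guard to about 1.6 rad and let it stand. I pushed the toggle to its stop, and the ball measured x = 552 mm against 553 mm expected for on.
- **Guard:** I lowered it by the tab until it reached its stop, with about 42 N at the wrist through the fingertips. That is harder than I meant, but far below the 120 N wrist limit. The tab also slid a few mm in the grip on the way down.
- **Last checks:** In the top view the hood and tab are within about 0.5 pixel of their starting, shut position. The glue, pens and scissors are within 0.1 pixel of theirs. The gripper is clear, with under 1.1 N on the force reading. No check failed or disagreed.

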